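# Gauge a carton in the tilted measuring cradle

## Task

Measure the length of the longer of the two cardboard cartons: set it down flat and lengthwise on the tilted plate of the measuring cradle, then let go and let it slide down gently into the low corner. Then draw the measuring jaw along its rod until it bears lightly on the end of the carton and the carton sits home against both stops, without squeezing it, and leave it so. Do not drop, press, bang or crush the carton, and leave the other things on the bench alone.

Things in the scene. Friction and masses are not known exactly. Their poses are not given: they have to be found in the camera images.
- carton_mid (a point): Centre (half-way up) of the longer carton: brown cardboard, closed, between 140 and 160 mm long (its x axis; the exact length is what is to be measured) by 60 mm wide (y) by 50 mm high (z), about 0.35 kg. Both ends are alike. It lies flat on the bench. Slippery on the cradle's plate and stops, not in the fingers.
- short_carton_mid (a point): Centre (half-way up) of the shorter carton, a bystander: same cardboard, 98 mm long (x) by 60 mm wide (y) by 50 mm high (z). To be left alone.
- plate: White smooth plate of the measuring cradle, fixed, tilted two ways. Origin: the low corner, where its top face and the inner faces of both stops meet. x: along the lower stop, away from the corner (rises 12 degrees). y: up the slope along the side stop (rises 21 degrees). z: square to the plate, outward. Top face (z = 0) ends, open, at x = 320 and y = 150 mm.
- lower_stop (a point): Inner face (y = 0 of the plate), at the plate's surface, 75 mm from the corner, of the lower stop: a bar 30 mm high, 12 mm thick, 320 mm long. No finger fits between it and a carton that is home: a carton held across its width is let go some 25 mm up-slope, beyond the finger, and slides the rest by itself as the finger is lifted out.
- side_stop (a point): Inner face (x = 0 of the plate), at the plate's surface, 30 mm up the slope from the corner, of the side stop: a bar 30 mm high, 12 mm thick, from y = 0 to 140 mm. Home, the long carton's centre is half its length from this stop, at y 30, z 25 mm of the plate. It may hang a few mm short of this stop; the jaw then pushes it home with under 3 N more.
- far_corner (a point): Upper far corner of the plate's top face, at x = 320, y = 150 mm of the plate.
- jaw (a joint): Measuring jaw, sliding along the plate's x on a rod in front of the lower stop. Value (m): distance from the side stop to the jaw's flat measuring face, 0 to 0.25; it equals the carton's length when it bears on a carton that is home. Its drag is about 8 N; it stays where it is left. Face: y 4 to 60, z 3 to 37 mm over the plate; the arm above it tops out at z = 42 mm.
- knob (a point): Centre of the jaw's black upright round knob, 24 mm in diameter, from 22 mm below to 18 mm above this point, axis square to the plate; 32 mm in front of the lower stop's inner face (y = -32), 30 mm behind the measuring face (towards +x), z = 66 mm over the plate. Under it a thin stem on a carriage block with its top at z = 30 mm. Pinch it from above or push it from its +x side.
Things that resemble listed ones, but are neither listed nor needed, are in the scene too. What is shaped like the part that bears carton_mid but purple is not meant.

How it is judged:
By the outcome, as a careful person would: the job done as asked, in the order asked, and still so for the second after the job is handed in, with the robot touching nothing.
It also fails if it takes over 64 s, if anything falls off the work surface, if the arm or the gripper's body presses on something with over 40 N, if the wrist force passes 120 N, or if a joint passes its speed limit or range.

## Robot

A 7-joint arm with a two-finger parallel gripper is mounted at the origin on the work surface. World frame = base frame: x ahead of the robot, y to its left, z up, the work surface at z = 0. Lengths are in m, angles in rad, forces in N, time in s.
With the tool pointing down it reaches from about 0.4 to 0.85 m from the base axis. Payload 10.4 kg.
Tool frame: the origin (TCP) lies at the very end of the fingers, on their centre line; the grasp point (between the pads) lies 19 mm behind it; z points along the fingers, y is the line along which they close (so a half turn about z gives the same grasp; the last joint's range is limited). The gripper opens to 87 mm and grips with 3 to 60 N. Pads are 19 mm wide; open, the fingers measure 117 mm over their backs; the gripper's body (75 mm by 190 mm) begins 51 mm behind the grasp point.
Start: joints at [1.114, 0.332, -0.065, 1.46, 0.022, 1.35, -0.088], TCP at [0.263, -0.567, 0.223] pointing down, gripper open.
Joint ranges: [-2.6, 2.6], [-0.5, 2.12], [-1.47, 1.34], [0.16, 2.42], [-1.27, 4.41], [0.06, 2.06], [-2.6, 2.6]. Speed limits (rad/s): [2.22, 2.22, 2.79, 2.79, 3.14, 3.14, 3.14].

## Interface

Orientations are given as a unit quaternion [x, y, z, w].
In Python, from bench import * gives the robot as it stands.
- The arm moves only by the tool step_arm, never from a script. Its arguments are lists of equal length, an entry for each row: "delta_pos": the shift along the world's x, y, z in units of 25 mm (1.0 is 25 mm), a list of three; "turn": the turn about the world's z in units of 0.12 rad (1.0 is 0.12 rad). In form: {"delta_pos": [[tx, ty, tz], ...], "turn": [turn, ...]}. A call has 1 to 12 rows; each row shifts and turns the commanded pose from where the row before left it; what a row does not reach is not made up. A row lasts 1/10 s, in which the tool goes at most 50 mm and 8.59 degrees, less where a joint would pass 70% of its speed; a pose out of reach is approached as far as the arm can. A call with a number of a shift or a turn outside -1 to 1 is refused whole. A call with a gripper value outside its range is refused whole. "grip" is the closure, from 0 (fully open) to 1 (shut), set as the call begins (left out, the last holds). The fingers move at their own pace and stop on an object; "newtons" is the grip in N (left out, the last holds). Time passes only in rows, so rows that do not move let the fingers close. It gives the time, the measured TCP pose, the force, the opening and the grip force at its end, in the units of the state.
- read_state(): the state, without advancing time (a new reading comes with each control period).
- camera(name): name is "scene" or "top"; returns a dict with "image" (400x640x3 uint8, red, green, blue), "z_map" (400x640 float32, m along the optical axis (not along the pixel's ray), 0 where there is no reading), "mtx" (3x3 intrinsics, pixels), "view" (4x4, takes a point from world to camera coordinates). Camera axes: x right, y up, looking along -z (the intrinsics and any distortion apply to the point x, -y, -z); pixel columns grow to the right and rows downward; lengths in m; the calibration is good to about 2 mm. A picture is of the moment at which its call begins.
- close_job(): hands the job in; it is judged then, once.
The state is a dict: "time": time; "joint_positions": joint angles; "joint_vel": joint speeds; "joint_torque": joint torques, N m; "ee_pos": TCP position; "eef_rot": TCP orientation; "ft_force": force on the tool from outside, world axes, zero at the start; "torque": the same for the moment, N m; "width": finger opening in m; "grip_force": force on a finger pad.
Only numpy, scipy, OpenCV 4.12 (cv2) and the standard library are available. Lean on these libraries where they do the work, as an engineer would, in place of code of your own. Each camera call takes 0.05 s, during which the arm holds its last target. There are 200 camera calls.

## Working session

There is one attempt and no reset: what is moved stays moved. The work goes in short steps, Python scripts to look and compute and a tool call to move; the robot and the scene stay as the last step left them, time stands still between calls to the robot, and variables do not carry over. Pictures are saved under pics/ and viewed, at most 10 in all, crops included, and the job is handed in when it is done.

Besides the shell and the picture viewer there is one more tool, called after "Call:" by a JSON object that holds its "name" and its "arguments", one argument or row to a line. step_arm: Moves the arm, as the interface text tells. Shifts and turns lie within -1 to 1; 1 stands for 25 mm of shift or 0.12 rad of turn. Its arguments: {"type":"object","properties":{"delta_pos":{"type":"array"},"turn":{"type":"array"},"grip":{"type":"number"},"newtons":{"type":"number"}},"required":["delta_pos","turn"]}

```bash
mkdir -p pics; cat > h.py <<'E'
from bench import *
import numpy as np, cv2
def grab(name):
    c=camera(name); np.savez('last_'+name,**c); return c
def world(c,u,v,d=None):
    d=c['z_map'][v,u] if d is None else d
    K=c['mtx']; x=(u-K[0,2])/K[0,0]*d; y=(v-K[1,2])/K[1,1]*d
    p=np.stack([x,-y,-d,np.ones_like(x)],-1)
    return (p@np.linalg.inv(c['view']).T)[...,:3]
E
python3 - <<'E'
from h import *
for n in('scene','top'):
    c=grab(n); cv2.imwrite(f'pics/{n}0.png',c['image'][:,:,::-1]); print(n,c['mtx'].tolist(),np.linalg.inv(c['view']).round(3).tolist())
s=read_state(); print(s)
E
```

```text
scene [[491.31550448565736, 0.0, 318.53220752717465], [0.0, 491.31550448565736, 195.17460296839812], [0.0, 0.0, 1.0]] [[-0.177, -0.615, 0.768, 1.738], [0.984, -0.094, 0.152, 0.351], [-0.021, 0.783, 0.622, 1.109], [0.0, 0.0, 0.0, 1.0]]
top [[447.33017409663717, 0.0, 315.8854301533194], [0.0, 447.33017409663717, 204.40691392088132], [0.0, 0.0, 1.0]] [[-0.009, 0.99, -0.144, 0.287], [-1.0, -0.008, 0.007, 0.1], [0.006, 0.144, 0.99, 1.455], [0.0, 0.0, 0.0, 1.0]]
{'time': 0.1, 'joint_positions': array([ 1.11441036,  0.33279243, -0.0646879 ,  1.46082629,  0.0216354 ,
        1.34992136, -0.0885389 ]), 'joint_vel': array([ 4.10248343e-05, -2.12646629e-03, -1.73451041e-03, -2.02737051e-03,
        6.84127160e-04, -1.07725305e-03,  1.17478335e-03]), 'joint_torque': array([ 2.54892628e-03, -6.24543500e+01,  2.52891798e-02, -3.90713060e+01,
       -6.14511967e-02,  3.66018189e-02,  7.18087358e-05]), 'ee_pos': array([ 0.26253007, -0.56681515,  0.22185845]), 'eef_rot': array([ 9.76573172e-01,  2.15184685e-01, -1.80690346e-04, -5.98952100e-04]), 'ft_force': array([ 0.82226179, -0.34323783,  0.46445673]), 'torque': array([ 0.02142761, -0.00304139, -0.00346123]), 'grip_force': 0.0, 'width': 0.08735296503711923}
```

View pics/scene0.png

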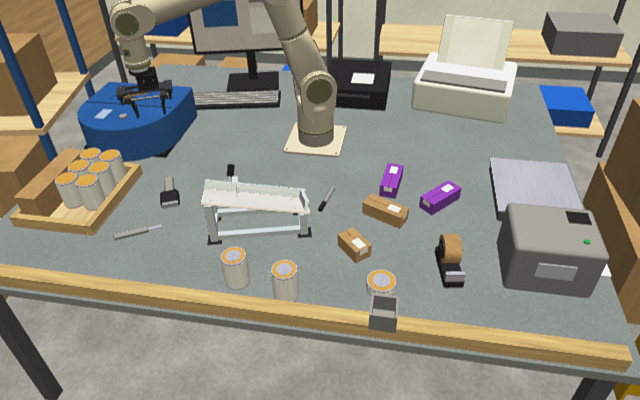

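View pics/top0.png

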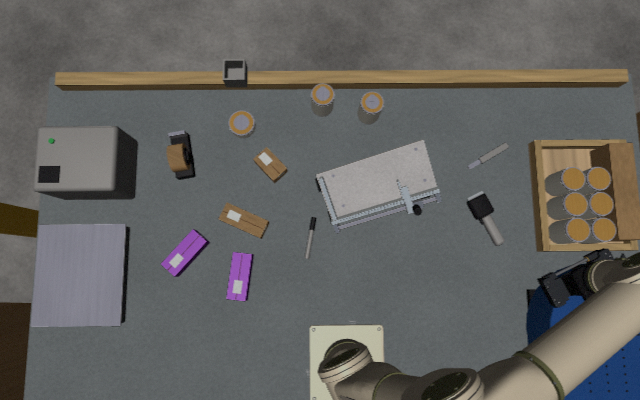

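Scene view: the long carton is at about (385,210), the short one at (354,244), and the cradle at about (257,200). In the top view the long carton is at (243,221), the short one at (270,165), the plate's low corner is near (335,227), and the knob is at (417,210).

```bash
cat > m.py <<'E'
from h import *
c=dict(np.load('last_top.npz')); im=c['image']; V,U=np.mgrid[0:400,0:640]; P=world(c,U,V)
hsv=cv2.cvtColor(im,cv2.COLOR_RGB2HSV)
# cartons: things at height ~50mm in the region
roi=(U>210)&(U<300)&(V>140)&(V<245)&(P[...,2]>0.04)&(P[...,2]<.06)
n,l,st,ce=cv2.connectedComponentsWithStats(roi.astype(np.uint8))
for i in range(1,n):
    if st[i,4]<100: continue
    q=P[l==i]; r=cv2.minAreaRect((q[:,:2]*1000).astype(np.float32)); print('box',st[i,4],q[:,2].mean().round(4),r, cv2.boxPoints(r).round(0).tolist())
# plate plane
roi=(U>335)&(U<395)&(V>165)&(V<205)
q=P[roi]
for k in range(4):
    m=q.mean(0); n_=np.linalg.svd(q-m,full_matrices=False)[2][2]; n_*=np.sign(n_[2]); d=(q-m)@n_; q=q[abs(d)<max(.002,1.5*d.std())]
print('normal',n_,'tilt',np.degrees(np.arccos(n_[2])),len(q),d.std())
# near-plane pixels & higher
h=(P-m)@n_
R=(U>300)&(U<460)&(V>120)&(V<250)
on=R&(abs(h)<.004)&(P[...,2]>.02)
rect=cv2.minAreaRect(np.argwhere(on)[:,::-1].astype(np.float32)); print('plate px',cv2.boxPoints(rect).tolist(),on.sum())
# plate frame: x from normal: x rises 12deg, y rises 21deg
# solve x=(cos a, ...): x.n=0,x.z=sin12; y=n x x
A=np.array([n_[0],n_[1]]); s=-np.sin(np.radians(12))*n_[2]; g=np.hypot(*A); ct=np.cos(np.radians(12))
phi=np.arctan2(n_[1],n_[0]); dl=np.arccos(s/(g*ct))
for sg in(1,-1):
    a=phi+sg*dl; x=np.array([ct*np.cos(a),ct*np.sin(a),np.sin(np.radians(12))]); y=np.cross(n_,x); print('yaw',np.degrees(a),x,y,np.degrees(np.arcsin(y[2])))
    if y[0]>.5:
        X=(P-m)@x;Y=(P-m)@y; o=R&(abs(h)<.003)
        print('X on',np.percentile(X[o],[0,.5,2,98,99.5,100]).round(4),'Y',np.percentile(Y[o],[0,.5,2,98,99.5,100]).round(4))
        st_=R&(h>.024)&(h<.034); print('h30', st_.sum())
        for lo in np.arange(-.2,.2,.04):
            t=st_&(X>lo)&(X<lo+.04)
            if t.sum()>4: print(lo.round(3),np.percentile(Y[t],[5,50,95]).round(4),t.sum())
        t=st_&(Y>-.02)&(Y<.05)&(X<-.05); print('side',np.percentile(X[t],[2,10,50,90,98]).round(4))
        k=R&(h>.076)&(h<.09); print('knob',k.sum(),X[k].mean(),Y[k].mean(),h[k].mean(),P[k].mean(0))
        np.savez('frame',m=m,x=x,y=y,n=n_)
big=cv2.resize(im[110:250,210:460],None,fx=3,fy=3,interpolation=cv2.INTER_CUBIC); cv2.imwrite('pics/topcrop.png',big[:,:,::-1])
E
python3 m.py
```

```text
box 569 0.0497 ((625.7957763671875, 238.16204833984375), (98.8263931274414, 60.198150634765625), 43.136573791503906) [[569.0, 226.0], [610.0, 182.0], [682.0, 250.0], [641.0, 294.0]]
box 879 0.0495 ((444.7194519042969, 321.31549072265625), (146.96621704101562, 60.249122619628906), 65.4002685546875) [[387.0, 267.0], [442.0, 242.0], [503.0, 376.0], [448.0, 401.0]]
normal [-0.41526328  0.09024803  0.90521362] tilt 25.14793034992334 1295 0.001676201004077444
plate px [[291.87237548828125, 180.1038055419922], [422.770263671875, 139.26368713378906], [439.89788818359375, 194.1598663330078], [309.0, 234.99998474121094]] 4307
yaw 284.66048559145065 [ 0.24756016 -0.94630159  0.20791169] [0.87536871 0.31043292 0.37062249] 21.754012836566478
X on [-0.2575 -0.2451 -0.2017  0.1976  0.2024  0.2046] Y [-0.1822 -0.1611 -0.1288  0.0773  0.0796  0.0815]
h30 695
-0.16 [-0.1064 -0.0242  0.0601] 134
-0.12 [-0.0833 -0.0514  0.0552] 119
-0.08 [-0.0837 -0.077  -0.0721] 51
-0.04 [-0.0832 -0.0769 -0.0713] 48
0.0 [-0.0817 -0.0758 -0.0706] 53
0.04 [-0.0818 -0.0755 -0.0696] 56
0.08 [-0.1017 -0.0749 -0.0211] 43
0.12 [-0.1088 -0.0802 -0.0689] 104
0.16 [-0.1059 -0.0759 -0.0682] 71
side [-0.1277 -0.1268 -0.121  -0.116  -0.1152]
knob 58 0.12460542692859768 -0.10010300120317564 0.08293030774280977 [ 0.45275172 -0.20265851  0.16601403]
yaw 50.81697636432088 [0.61799333 0.75819323 0.20791169] [-0.66756322  0.64575407 -0.37062249] -21.75401283656648
```

View pics/topcrop.png

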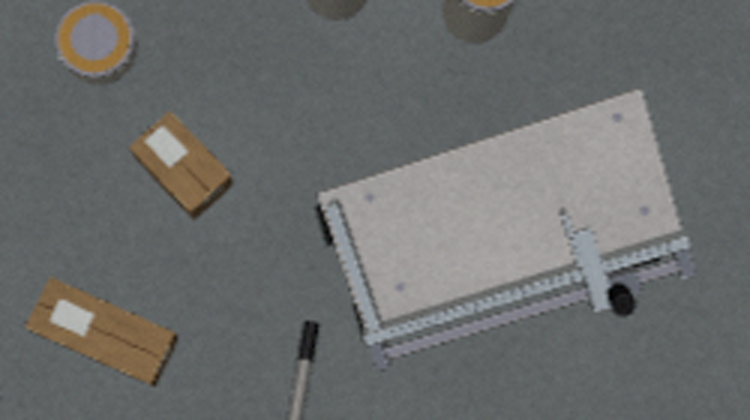

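The crop shows the long carton at about (100,332), the low corner near (385,320) and the knob at (621,299). Measured sizes agree with the given ones: plate 320×150 mm, knob at y −30 and z 83 mm, jaw at about 0.21. Moving to above the carton.

Call:
{"name": "step_arm", "arguments": {
  "delta_pos": [
    [0.8,1,0],
    [0.8,1,0],
    [0.8,1,0],
    [0.8,1,0],
    [0.8,1,0],
    [0.8,1,0],
    [0.8,1,0],
    [0.8,1,0],
    [0.8,1,0],
    [0.8,1,0],
    [0.8,1,0],
    [0.8,1,0]
  ],
  "turn": [0.49,0.49,0.49,0.49,0.49,0.49,0.49,0.49,0.49,0.49,0.5,0.5],
  "grip": 0
}}

```text
time: 1.3
ee_pos: [0.5037, -0.2649, 0.2227]
eef_rot: [0.84, 0.542, 0.0, 0.0]
ft_force: [-0.1, -0.5, 0.1]
width: 0.0872
grip_force: 0.0
```

Call:
{"name": "step_arm", "arguments": {
  "delta_pos": [
    [0,1,0],
    [0,1,0],
    [0,1,0],
    [0,1,0],
    [0,1,0],
    [0,1,0],
    [0,1,0],
    [0,1,0],
    [0,1,0],
    [0,1,0],
    [0,1,0],
    [0,1,0]
  ],
  "turn": [0,0,0,0,0,0,0,0,0,0,0,0]
}}

```text
time: 2.5
ee_pos: [0.5023, 0.0348, 0.2226]
eef_rot: [0.841, 0.541, -0.0, 0.0]
ft_force: [0.1, -0.7, 0.1]
width: 0.087
grip_force: 0.0
```

Call:
{"name": "step_arm", "arguments": {
  "delta_pos": [
    [-0.19,0.96,0],
    [-0.19,0.96,0],
    [-0.19,0.96,0],
    [-0.19,0.96,0],
    [-0.19,0.96,0],
    [-0.19,0.96,0],
    [-0.19,0.96,0],
    [-0.19,0.96,0],
    [-0.19,0.96,0],
    [-0.19,0.96,0],
    [-0.19,0.96,0],
    [-0.19,0.96,0]
  ],
  "turn": [0,0,0,0,0,0,0,0,0,0,0,0]
}}

```text
time: 3.7
ee_pos: [0.4446, 0.3225, 0.2226]
eef_rot: [0.841, 0.541, 0.0, 0.0]
ft_force: [0.6, -0.9, 0.2]
width: 0.0867
grip_force: 0.0
```

```bash
cat >> h.py <<'E'
def yaw(q):  # world angle of the tool's y axis, deg
    from scipy.spatial.transform import Rotation as R
    y=R.from_quat(q).as_matrix()[:,1]; return np.degrees(np.arctan2(y[1],y[0]))
def frame():
    f=np.load('frame.npz'); a=np.radians(-74.95); s12,s21=np.sin(np.radians([12,21]))
    o=f['m']-.115*f['x']-.0697*f['y']
    x=np.array([np.cos(a)*np.cos(np.radians(12)),np.sin(a)*np.cos(np.radians(12)),s12])
    # y: unit, y.x=0, y_z=sin21
    h=x[:2]/np.linalg.norm(x[:2]); p=np.array([-h[1],h[0]]); al=-s12*s21/np.cos(np.radians(12)); be=np.sqrt(1-s21**2-al**2)
    y=np.array([*(al*h+be*p),s21]); return o,np.stack([x,y,np.cross(x,y)],1)
E
python3 - <<'E'
from h import *
s=read_state(); print(s['time'],s['ee_pos'],yaw(s['eef_rot']),s['ft_force'],s['joint_positions'].round(2))
o,R=frame(); print(o,R.round(3).tolist())
for p in([95,57,0],[95,57,25],[80,30,25],[240,-32,84],[320,150,0]): print(p,o+R@(np.array(p)/1000))
print('yaw y',np.degrees(np.arctan2(R[1,1],R[0,1])),'x',np.degrees(np.arctan2(R[1,0],R[0,0])))
E
```

```text
3.7 [0.44463869 0.3225058  0.2225942 ] -24.46619620802719 [ 0.56678399 -0.85561614  0.15001545] [-0.    0.26 -0.83  1.63  0.2   1.34 -1.28]
[0.45448671 0.02603428 0.05239565] [[0.254, 0.879, -0.404], [-0.945, 0.315, 0.092], [0.208, 0.358, 0.91]]
[95, 57, 0] [ 0.52870559 -0.04573786  0.09257424]
[95, 57, 25] [ 0.51860458 -0.0434457   0.11532761]
[80, 30, 25] [ 0.4910679  -0.03778628  0.102533  ]
[240, -32, 84] [ 0.45338363 -0.20305267  0.167278  ]
[320, 150, 0] [ 0.66757869 -0.22896153  0.17268259]
yaw y 19.730126924691394 x -74.95
```

Call:
{"name": "step_arm", "arguments": {
  "delta_pos": [
    [0,-0.05,-0.8],
    [0,0,-0.8],
    [0,0,-0.8],
    [0,0,-0.8],
    [0,0,-0.8],
    [0,0,-0.8],
    [0,0,-0.8],
    [0,0,-0.8],
    [0,0,-0.8],
    [0,0,-0.5],
    [0,0,-0.3],
    [0,0,-0.18]
  ],
  "turn": [0,0,0,0,0,0,0,0,0,0,0,0]
}}

```text
time: 4.9
ee_pos: [0.4455, 0.32, 0.0179]
eef_rot: [0.841, 0.541, 0.0, -0.0]
ft_force: [0.3, -1.0, 0.3]
width: 0.0866
grip_force: 0.0
```

Call:
{"name": "step_arm", "arguments": {
  "delta_pos": [
    [0,0,0],
    [0,0,0],
    [0,0,0],
    [0,0,0],
    [0,0,0],
    [0,0,0],
    [0,0,0],
    [0,0,0]
  ],
  "turn": [0,0,0,0,0,0,0,0],
  "grip": 1,
  "newtons": 10
}}

```text
time: 5.7
ee_pos: [0.4459, 0.3198, 0.0185]
eef_rot: [0.841, 0.54, 0.0, 0.0]
ft_force: [-1.7, -1.3, 6.8]
width: 0.0599
grip_force: 10.0
```

Call:
{"name": "step_arm", "arguments": {
  "delta_pos": [
    [0,0,0.2],
    [0,0,0.5],
    [0,0,0.8],
    [0,0,0.9],
    [0,0,0.9],
    [0,0,0.9],
    [0,0,0.9],
    [0,0,0.9],
    [0,0,0.9],
    [0,0,0.9],
    [0,0,0.9],
    [0,0,0.6]
  ],
  "turn": [0,0,0,0,0,0,0,0,0,0,0,0]
}}

```text
time: 6.9
ee_pos: [0.4456, 0.3199, 0.2527]
eef_rot: [0.841, 0.541, 0.001, 0.0]
ft_force: [-0.4, 0.7, -3.5]
width: 0.0601
grip_force: 10.0
```

Call:
{"name": "step_arm", "arguments": {
  "delta_pos": [
    [0.1,-0.5,0],
    [0.15,-0.7,0],
    [0.2,-0.9,0],
    [0.2,-0.9,0],
    [0.2,-0.9,0],
    [0.2,-0.9,0],
    [0.2,-0.9,0],
    [0.2,-0.9,0],
    [0.2,-0.9,0],
    [0.2,-0.9,0]
  ],
  "turn": [0.2,0.3,0.3,0.3,0.3,0.3,0.3,0.3,0.3,0.3]
}}

```text
time: 7.9
ee_pos: [0.4917, 0.1087, 0.2507]
eef_rot: [0.735, 0.679, -0.0, -0.0]
ft_force: [0.5, 0.5, -2.8]
width: 0.0599
grip_force: 10.0
```

Call:
{"name": "step_arm", "arguments": {
  "delta_pos": [
    [0.2,-0.9,0],
    [0.2,-0.9,0],
    [0.2,-0.9,0],
    [0.2,-0.9,0],
    [0.2,-0.9,0],
    [0.2,-0.7,0],
    [0.2,-0.5,0],
    [0.05,-0.34,0],
    [0,-0.2,0],
    [0,0,0]
  ],
  "turn": [0.35,0.35,0.35,0.35,0.35,0.35,0.3,0.25,0.2,0]
}}

```text
time: 8.9
ee_pos: [0.5279, -0.0471, 0.2504]
eef_rot: [0.609, 0.793, -0.0, -0.0]
ft_force: [-0.1, 0.8, -4.2]
width: 0.0602
grip_force: 10.0
```

```bash
python3 - <<'E'
from h import *
s=read_state(); print(s['time'],s['ee_pos'],yaw(s['eef_rot']),s['ft_force'],s['width'])
c=grab('scene'); im=c['image'][100:280,150:450]; cv2.imwrite('pics/s1.png',cv2.resize(im,None,fx=2.5,fy=2.5)[:,:,::-1])
E
```

```text
8.9 [ 0.52791436 -0.04711647  0.25042761] 14.91498374873871 [-0.09482736  0.84575399 -4.1980071 ] 0.06015965120141461
```

View pics/s1.png

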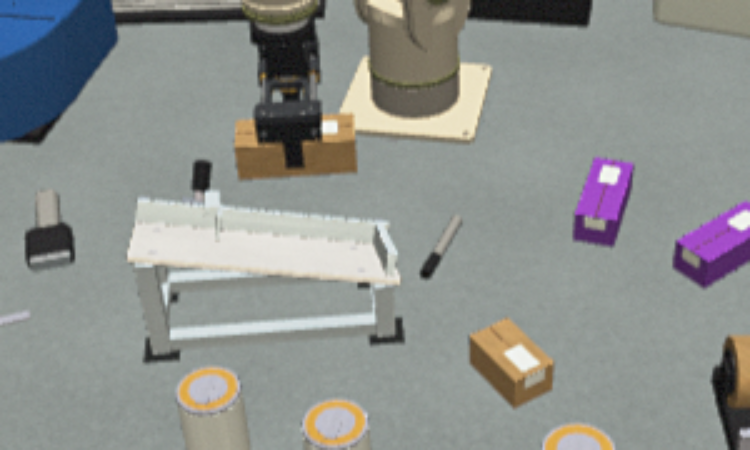

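The carton is held level at crop (295,145), above the plate at (265,235). Lowering to just above contact.

Call:
{"name": "step_arm", "arguments": {
  "delta_pos": [
    [0,0,-0.3],
    [0,0,-0.5],
    [0,0,-0.6],
    [0,0,-0.6],
    [0,0,-0.6],
    [0,0,-0.6],
    [0,0,-0.5],
    [0,0,-0.3],
    [0,0,-0.2],
    [0,0,0]
  ],
  "turn": [0,0,0,0,0,0,0,0,0,0],
  "newtons": 6
}}

```text
time: 9.95
ee_pos: [0.5281, -0.0464, 0.1451]
eef_rot: [0.609, 0.793, -0.0, -0.0]
ft_force: [-1.1, -0.3, -3.2]
width: 0.0599
grip_force: 6.0
```

Call:
{"name": "step_arm", "arguments": {
  "delta_pos": [
    [0,0,-0.06],
    [0,0,-0.06],
    [0,0,-0.06],
    [0,0,-0.06],
    [0,0,0]
  ],
  "turn": [0,0,0,0,0]
}}

```text
time: 10.45
ee_pos: [0.5281, -0.0464, 0.1394]
eef_rot: [0.609, 0.793, -0.0, -0.0]
ft_force: [-0.2, 0.2, -3.4]
width: 0.06
grip_force: 6.0
```

Call:
{"name": "step_arm", "arguments": {
  "delta_pos": [
    [0,0,-0.05],
    [0,0,-0.05],
    [0,0,-0.05],
    [0,0,-0.05],
    [0,0,0]
  ],
  "turn": [0,0,0,0,0]
}}

```text
time: 10.95
ee_pos: [0.5281, -0.0464, 0.1344]
eef_rot: [0.609, 0.793, -0.0, -0.0]
ft_force: [-0.4, -0.3, -3.0]
width: 0.0598
grip_force: 6.0
```

Call:
{"name": "step_arm", "arguments": {
  "delta_pos": [
    [0,0,-0.05],
    [0,0,-0.05],
    [0,0,-0.05],
    [0,0,0]
  ],
  "turn": [0,0,0,0]
}}

```text
time: 11.35
ee_pos: [0.5281, -0.0464, 0.1306]
eef_rot: [0.609, 0.793, -0.0, -0.0]
ft_force: [-0.1, 0.8, -4.2]
width: 0.0602
grip_force: 6.0
```

Call:
{"name": "step_arm", "arguments": {
  "delta_pos": [
    [0,0,-0.05],
    [0,0,-0.05],
    [0,0,-0.05],
    [0,0,0]
  ],
  "turn": [0,0,0,0]
}}

```text
time: 11.75
ee_pos: [0.5281, -0.0464, 0.1269]
eef_rot: [0.609, 0.793, -0.0, -0.0]
ft_force: [0.3, -0.4, -3.1]
width: 0.0598
grip_force: 6.0
```

```bash
python3 - <<'E'
from h import *
c=grab('scene'); im=c['image'][130:250,180:340]; cv2.imwrite('pics/s2.png',cv2.resize(im,None,fx=4.5,fy=4.5)[:,:,::-1])
print(read_state()['ft_force'])
E
```

```text
[ 0.60512051  0.18083227 -3.53056406]
```

View pics/s2.png

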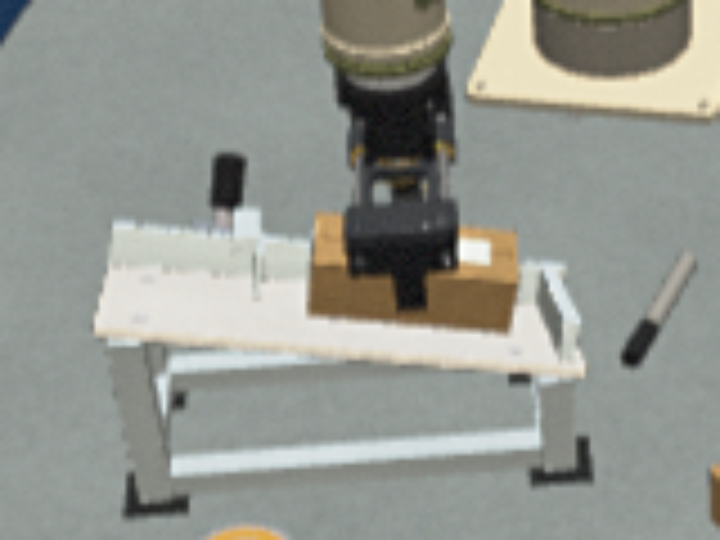

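The carton has pitched in the fingers. Its lower edge, (308,315) to (512,330), is now parallel to the plate edge. Feeling for contact.

Call:
{"name": "step_arm", "arguments": {
  "delta_pos": [
    [0,0,-0.04],
    [0,0,-0.04],
    [0,0,0]
  ],
  "turn": [0,0,0]
}}

```text
time: 12.1
ee_pos: [0.528, -0.0465, 0.1253]
eef_rot: [0.609, 0.793, -0.0, -0.0]
ft_force: [-5.5, -0.6, 3.4]
width: 0.0605
grip_force: 6.0
```

Call:
{"name": "step_arm", "arguments": {
  "delta_pos": [
    [0,0,-0.04],
    [0,0,-0.04],
    [0,0,0]
  ],
  "turn": [0,0,0]
}}

```text
time: 12.4
ee_pos: [0.5281, -0.0464, 0.1232]
eef_rot: [0.609, 0.793, -0.0, -0.0]
ft_force: [-4.0, 0.1, 2.6]
width: 0.0612
grip_force: 5.9
```

Call:
{"name": "step_arm", "arguments": {
  "delta_pos": [
    [0,0,0],
    [0,0,0],
    [0,0,0]
  ],
  "turn": [0,0,0],
  "newtons": 3,
  "grip": 0.28
}}

```text
time: 12.7
ee_pos: [0.5283, -0.0463, 0.123]
eef_rot: [0.609, 0.793, 0.0, 0.0]
ft_force: [-1.0, -1.2, -0.3]
width: 0.0627
grip_force: 0.9
```

Call:
{"name": "step_arm", "arguments": {
  "delta_pos": [
    [0,0,0],
    [0,0,0],
    [0,0,0]
  ],
  "turn": [0,0,0],
  "grip": 0.25
}}

```text
time: 13.0
ee_pos: [0.5282, -0.0463, 0.1231]
eef_rot: [0.609, 0.793, 0.0, 0.0]
ft_force: [-1.9, -0.6, -1.2]
width: 0.0652
grip_force: 0.9
```

Call:
{"name": "step_arm", "arguments": {
  "delta_pos": [
    [0,0,0],
    [0,0,0],
    [0,0,0]
  ],
  "turn": [0,0,0],
  "grip": 0.22
}}

```text
time: 13.3
ee_pos: [0.5283, -0.0463, 0.1231]
eef_rot: [0.609, 0.793, 0.0, 0.0]
ft_force: [-1.8, 0.5, -0.9]
width: 0.0678
grip_force: 1.4
```

Call:
{"name": "step_arm", "arguments": {
  "delta_pos": [
    [0,0,0],
    [0,0,0],
    [0,0,0]
  ],
  "turn": [0,0,0],
  "grip": 0.19
}}

```text
time: 13.6
ee_pos: [0.5284, -0.0463, 0.1232]
eef_rot: [0.609, 0.793, 0.0, 0.0]
ft_force: [-0.2, 0.5, -0.6]
width: 0.0706
grip_force: 0.4
```

```bash
python3 - <<'E'
from h import *
c=grab('scene'); im=c['image'][130:250,180:340]; cv2.imwrite('pics/s3.png',cv2.resize(im,None,fx=4.5,fy=4.5)[:,:,::-1])
print(read_state()['ft_force'])
E
```

```text
[-0.89021866 -0.44066401 -0.76012425]
```

View pics/s3.png

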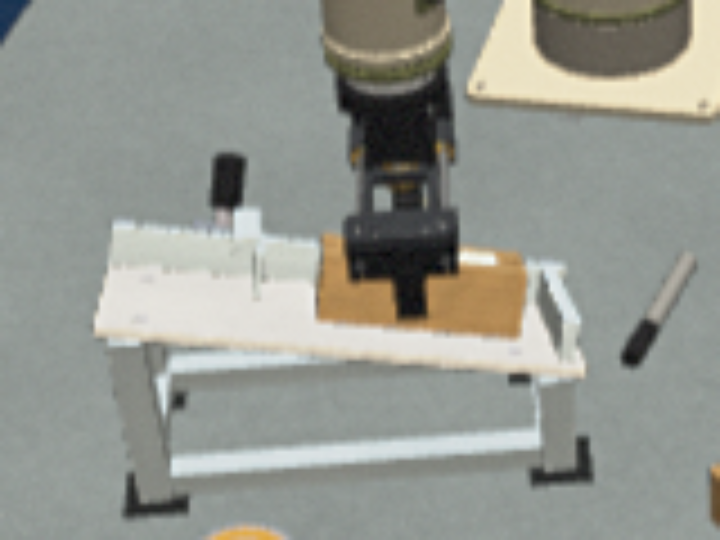

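The carton has rolled almost flat; its bottom edge runs (318,320) to (522,337). I'll open a little more, then lower it down the slope against the finger so that it slides gently.

Call:
{"name": "step_arm", "arguments": {
  "delta_pos": [
    [0,0,0],
    [0,0,0],
    [0,0,0]
  ],
  "turn": [0,0,0],
  "grip": 0.16
}}

```text
time: 13.95
ee_pos: [0.5282, -0.0464, 0.1231]
eef_rot: [0.609, 0.793, 0.0, 0.0]
ft_force: [-1.1, -0.2, -0.4]
width: 0.0734
grip_force: 0.4
```

Call:
{"name": "step_arm", "arguments": {
  "delta_pos": [
    [0,0,0],
    [0,0,0],
    [0,0,0]
  ],
  "turn": [0,0,0],
  "grip": 0.13
}}

```text
time: 14.25
ee_pos: [0.5282, -0.0464, 0.1231]
eef_rot: [0.609, 0.793, 0.0, -0.0]
ft_force: [-0.7, -0.6, -0.2]
width: 0.0755
grip_force: 0.4
```

Call:
{"name": "step_arm", "arguments": {
  "delta_pos": [
    [0,0,0],
    [0,0,0],
    [0,0,0]
  ],
  "turn": [0,0,0],
  "grip": 0.1
}}

```text
time: 14.55
ee_pos: [0.5282, -0.0463, 0.1231]
eef_rot: [0.609, 0.793, 0.0, -0.0]
ft_force: [-0.4, -0.7, -0.1]
width: 0.0781
grip_force: 0.4
```

Call:
{"name": "step_arm", "arguments": {
  "delta_pos": [
    [-0.07,-0.025,-0.02],
    [-0.07,-0.025,-0.02],
    [-0.07,-0.025,-0.02],
    [-0.07,-0.025,-0.02],
    [-0.07,-0.025,-0.02],
    [-0.07,-0.025,-0.02],
    [0,0,0]
  ],
  "turn": [0,0,0,0,0,0,0]
}}

```text
time: 15.25
ee_pos: [0.5175, -0.0503, 0.12]
eef_rot: [0.609, 0.793, -0.0, -0.0]
ft_force: [-1.1, -0.2, 0.5]
width: 0.0785
grip_force: 0.7
```

```bash
cat > top.py <<'E'
from h import *
import sys
o,R=frame()
c=grab('scene'); V,U=np.mgrid[0:400,0:640]; P=(world(c,U,V)-o)@R*1000
hsv=cv2.cvtColor(c['image'],cv2.COLOR_RGB2HSV)
b=(hsv[...,0]>8)&(hsv[...,0]<22)&(hsv[...,1]>100)&(P[...,0]>-20)&(P[...,0]<220)&(P[...,1]>-10)&(P[...,1]<150)&(P[...,2]>2)&(P[...,2]<100)
q=P[b]; print('carton px',b.sum(),'x',np.percentile(q[:,0],[1,5,95,99]).round(1),'y',np.percentile(q[:,1],[1,5,95,99]).round(1),'z',np.percentile(q[:,2],[1,50,99]).round(1))
im=c['image'][130:250,180:340]; cv2.imwrite('pics/%s.png'%sys.argv[1],cv2.resize(im,None,fx=4.5,fy=4.5)[:,:,::-1])
s=read_state(); print(s['time'],s['ee_pos'],(s['ee_pos']-o)@R*1000,s['ft_force'],s['width'])
E
python3 top.py s4
```

```text
carton px 523 x [  2.    6.7 142.9 151. ] y [ 27.1  56.6  98.9 114.6] z [ 4.5 26.  51. ]
15.3 [ 0.51751961 -0.05025786  0.12002476] [102.13576656  55.58289701  29.08883881] [-1.66558226 -1.40205264 -0.59870168] 0.0787127498510105
```

View pics/s4.png

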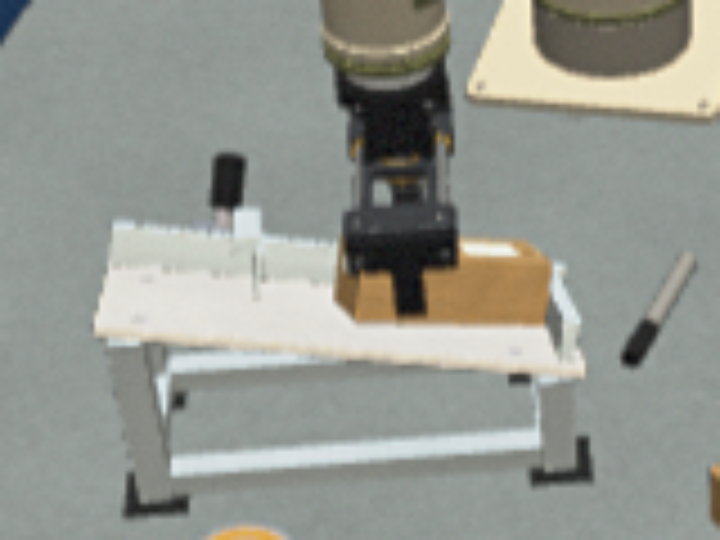

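The carton is flat on the plate and touches the side stop at crop (550,290), yawed a little about the finger. Lowering it further with the finger.

Call:
{"name": "step_arm", "arguments": {
  "delta_pos": [
    [-0.07,-0.025,-0.025],
    [-0.07,-0.025,-0.025],
    [-0.07,-0.025,-0.025],
    [-0.07,-0.025,-0.025],
    [-0.07,-0.025,-0.025],
    [-0.07,-0.025,-0.025],
    [-0.07,-0.025,-0.025],
    [-0.07,-0.025,-0.025],
    [0,0,0]
  ],
  "turn": [0,0,0,0,0,0,0,0,0]
}}

```text
time: 16.2
ee_pos: [0.5034, -0.0552, 0.1149]
eef_rot: [0.609, 0.793, -0.0, -0.0]
ft_force: [-1.6, -0.2, -0.5]
width: 0.078
grip_force: 0.6
```

```bash
python3 top.py s5
```

```text
carton px 524 x [  1.3   6.  139.8 145.8] y [ 18.4  50.5  88.3 146.3] z [ 4.4 26.7 61.5]
16.25 [ 0.50342854 -0.05521568  0.11497279] [102.18958094  39.82703312  29.72965855] [-1.41233538 -0.436083   -0.80705951] 0.0785900303552683
```

View pics/s5.png

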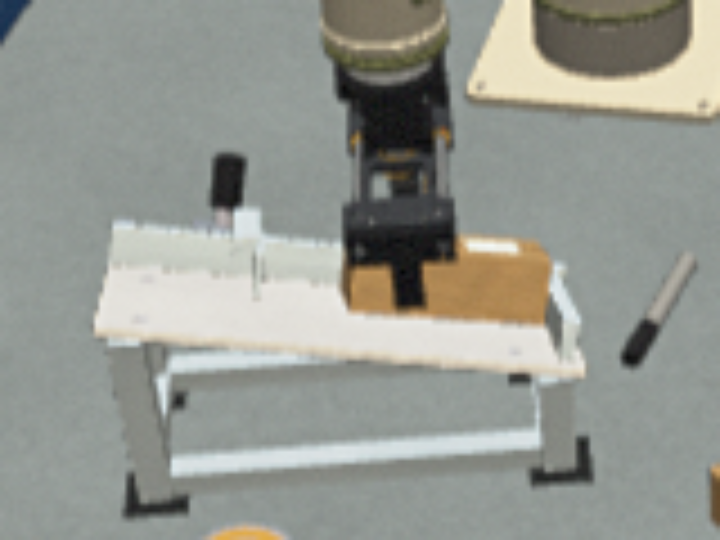

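Call:
{"name": "step_arm", "arguments": {
  "delta_pos": [
    [-0.07,-0.025,-0.025],
    [-0.07,-0.025,-0.025],
    [0,0,0],
    [-0.04,0.01,0.09],
    [-0.04,0.01,0.09],
    [-0.04,0.01,0.09],
    [-0.04,0.01,0.09],
    [-0.04,0.01,0.09],
    [-0.04,0.01,0.09],
    [-0.03,0.01,0.09],
    [0,0,0.2],
    [0,0,0.3]
  ],
  "turn": [0,0,0,0,0,0,0,0,0,0,0,0]
}}

```text
time: 17.45
ee_pos: [0.4933, -0.0546, 0.1423]
eef_rot: [0.609, 0.793, -0.0, -0.0]
ft_force: [-0.1, 0.3, 0.3]
width: 0.0783
grip_force: 0.0
```

Call:
{"name": "step_arm", "arguments": {
  "delta_pos": [
    [0,0,0.5],
    [0,0,0.8],
    [0,0,0.9],
    [0,0,0.9],
    [0,0,0.8],
    [0,0,0.5],
    [0,0,0]
  ],
  "turn": [0,0,0,0,0,0,0],
  "grip": 0.05
}}

```text
time: 18.15
ee_pos: [0.4943, -0.0546, 0.254]
eef_rot: [0.609, 0.793, 0.001, 0.001]
ft_force: [0.8, 0.1, -0.3]
width: 0.0828
grip_force: 0.0
```

```bash
python3 top.py s6; python3 - <<'E'
from h import *
o,R=frame(); c=grab('top')
V,U=np.mgrid[0:400,0:640]; P=(world(c,U,V)-o)@R*1000
def rep(n,m):
    q=P[m]; print(n,m.sum(),*(np.percentile(q[:,i],[2,50,98]).round(1) for i in range(3)))
f=(abs(P[...,0]-80)<120)&(P[...,1]>-5)&(P[...,1]<120)
rep('ctop',f&(abs(P[...,2]-50)<5)&(P[...,0]<180))
k=(P[...,2]>76)&(P[...,2]<92)&(abs(P[...,1]+32)<20)&(P[...,0]>140)&(P[...,0]<290); rep('knob',k)
E
```

```text
carton px 727 x [  1.8   7.1 138.1 142.9] y [ 7.1 18.2 64.9 67.4] z [ 4.9 32.5 51.7]
18.2 [ 0.49375497 -0.05461746  0.2525807 ] [127.77783104  80.82896399 158.93474775] [ 0.4049748  -0.26024651 -0.44114008] 0.0827252067573187
ctop 585 [ 2.5 49.9 98.2] [-1.8 28.7 56.7] [45.9 50.8 54.7]Traceback (most recent call last):
  File "<stdin>", line 8, in <module>
  File "<stdin>", line 5, in rep
  File "<stdin>", line 5, in <genexpr>
    return _quantile_unchecked(
        a, q, axis, out, overwrite_input, method, keepdims, weights)
    return _ureduce(a,
                    func=_quantile_ureduce_func,
    ...<5 lines>...
                    overwrite_input=overwrite_input,
                    method=method)
    r = func(a, **kwargs)
    result = _quantile(arr,
                       quantiles=q,
    ...<2 lines>...
                       out=out,
                       weights=wgt)
    slices_having_nans = np.isnan(arr[-1, ...])
                                  ~~~^^^^^^^^^
IndexError: index -1 is out of bounds for axis 0 with size 0
```

View pics/s6.png

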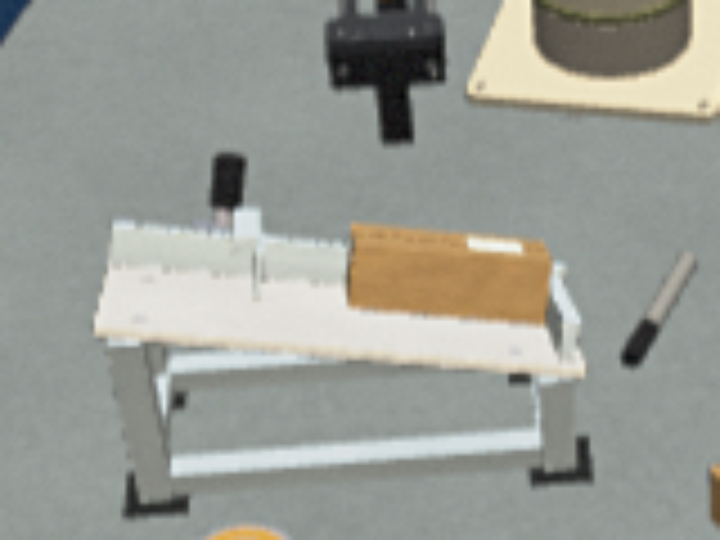

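The carton sits home at crop (450,275), with its top face at y −2 to 57 and z 50 mm, and is about 145 mm long. Next is the jaw: push the knob from its +x side with the fingers closed.

```bash
python3 - <<'E'
from h import *
o,R=frame(); e=read_state()['ee_pos']
for p in([285,-32,50],[262,-32,50],[205,-32,50]): w=o+R@(np.array(p)/1000); print(p,w,(w-e)/.025)
print('unit step 1mm -x',-R[:,0]*.04)
E
```

```text
[285, -32, 50] [ 0.47855044 -0.24867685  0.14568945] [-0.59048372 -7.76108512 -4.23962028]
[262, -32, 50] [ 0.47270873 -0.22695113  0.14090748] [-0.82415235 -6.89205611 -4.43089903]
[205, -32, 50] [ 0.45823143 -0.17310911  0.12905651] [-1.40324417 -4.73837554 -4.90493769]
unit step 1mm -x [-0.01015951  0.03778387 -0.00831647]
```

Call:
{"name": "step_arm", "arguments": {
  "delta_pos": [
    [-0.06,-0.5,0],
    [-0.06,-0.8,0],
    [-0.06,-0.9,0],
    [-0.06,-0.9,0],
    [-0.06,-0.9,0],
    [-0.06,-0.9,0],
    [-0.06,-0.9,0],
    [-0.06,-0.9,0],
    [-0.06,-0.7,0],
    [-0.05,-0.36,0],
    [0,0,0]
  ],
  "turn": [0,0,0,0,0,0,0,0,0,0,0],
  "grip": 1,
  "newtons": 10
}}

```text
time: 19.35
ee_pos: [0.4781, -0.2498, 0.2515]
eef_rot: [0.61, 0.793, -0.0, -0.0]
ft_force: [-0.5, 0.7, 0.3]
width: 0.0041
grip_force: 0.0
```

Call:
{"name": "step_arm", "arguments": {
  "delta_pos": [
    [0,0,-0.3],
    [0,0,-0.6],
    [0,0,-0.7],
    [0,0,-0.7],
    [0,0,-0.7],
    [0,0,-0.6],
    [0,0,-0.4],
    [0,0,-0.24],
    [0,0,0]
  ],
  "turn": [0,0,0,0,0,0,0,0,0]
}}

```text
time: 20.25
ee_pos: [0.4785, -0.2484, 0.1454]
eef_rot: [0.609, 0.793, -0.0, -0.0]
ft_force: [-0.4, -0.0, 0.5]
width: 0.0005
grip_force: 0.0
```

```bash
cat > st.py <<'E'
from h import *
o,R=frame(); s=read_state(); print(s['time'],'tcp plate',((s['ee_pos']-o)@R*1000).round(1),'F plate',(s['ft_force']@R).round(2),s['width'])
E
python3 st.py
```

```text
20.25 tcp plate [284.6 -32.1  49.8] F plate [ 0.06 -0.15  0.63] 0.0004526916591381754
```

Call:
{"name": "step_arm", "arguments": {
  "delta_pos": [
    [-0.0254,0.0945,-0.0208],
    [-0.0254,0.0945,-0.0208],
    [-0.0254,0.0945,-0.0208],
    [-0.0254,0.0945,-0.0208],
    [-0.0254,0.0945,-0.0208],
    [-0.0254,0.0945,-0.0208],
    [-0.0254,0.0945,-0.0208],
    [-0.0254,0.0945,-0.0208],
    [-0.0254,0.0945,-0.0208],
    [-0.0254,0.0945,-0.0208],
    [-0.0254,0.0945,-0.0208],
    [-0.0254,0.0945,-0.0208]
  ],
  "turn": [0,0,0,0,0,0,0,0,0,0,0,0]
}}

```text
time: 21.45
ee_pos: [0.4717, -0.2223, 0.1405]
eef_rot: [0.61, 0.793, -0.0, 0.002]
ft_force: [1.7, -7.4, -0.4]
width: 0.0003
grip_force: 3.8
```

```bash
python3 st.py
```

```text
21.45 tcp plate [257.3 -31.6  50.5] F plate [ 7.31 -1.   -1.68] 0.00032751663733083386
```

Call:
{"name": "step_arm", "arguments": {
  "delta_pos": [
    [-0.0254,0.0945,-0.0208],
    [-0.0254,0.0945,-0.0208],
    [-0.0254,0.0945,-0.0208],
    [-0.0254,0.0945,-0.0208],
    [-0.0254,0.0945,-0.0208],
    [-0.0254,0.0945,-0.0208],
    [-0.0254,0.0945,-0.0208],
    [-0.0254,0.0945,-0.0208],
    [-0.0254,0.0945,-0.0208],
    [-0.0254,0.0945,-0.0208],
    [-0.0254,0.0945,-0.0208],
    [-0.0254,0.0945,-0.0208]
  ],
  "turn": [0,0,0,0,0,0,0,0,0,0,0,0]
}}

```text
time: 22.65
ee_pos: [0.4639, -0.194, 0.1342]
eef_rot: [0.61, 0.793, -0.001, 0.002]
ft_force: [1.7, -8.0, -0.4]
width: 0.0009
grip_force: 3.9
```

```bash
cat > jaw.py <<'E'
from h import *
import sys
o,R=frame(); c=grab('scene'); V,U=np.mgrid[0:400,0:640]; P=(world(c,U,V)-o)@R*1000
f=(P[...,2]>34)&(P[...,2]<48)&(P[...,1]>2)&(P[...,1]<75)&(P[...,0]>100)&(P[...,0]<260)
hsv=cv2.cvtColor(c['image'],cv2.COLOR_RGB2HSV)
w=f&(hsv[...,1]<60)&(hsv[...,2]>110); b=f&(hsv[...,1]>100)
for n,m in(('jawarm',w),('carton',b)):
    if m.any(): print(n,m.sum(),np.percentile(P[m][:,0],[2,10,50,90,98]).round(1),np.percentile(P[m][:,1],[2,50,98]).round(1))
im=c['image'][130:250,180:340]; cv2.imwrite('pics/%s.png'%sys.argv[1],cv2.resize(im,None,fx=4.5,fy=4.5)[:,:,::-1])
E
python3 st.py; python3 jaw.py s7
```

```text
22.65 tcp plate [227.2 -31.8  50.5] F plate [ 7.95 -1.18 -1.75] 0.0008840698243338715
jawarm 39 [168.2 176.5 186.3 196.3 196.5] [ 3.2 35.4 60.5]
carton 55 [102.6 105.2 121.6 139.7 143.8] [53.1 59.6 65.8]
```

View pics/s7.png

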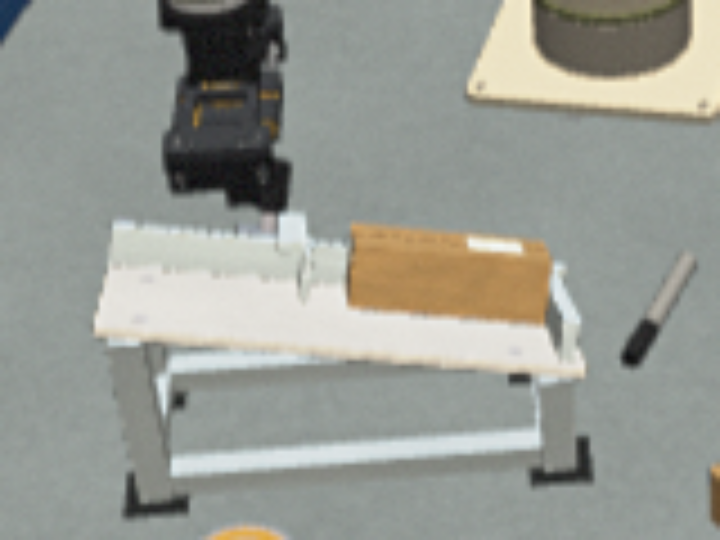

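The jaw arm is at crop (300,270) and the carton end at (350,265), so about 30 mm remain.

Call:
{"name": "step_arm", "arguments": {
  "delta_pos": [
    [-0.0254,0.0945,-0.0208],
    [-0.0254,0.0945,-0.0208],
    [-0.0254,0.0945,-0.0208],
    [-0.0254,0.0945,-0.0208],
    [-0.0254,0.0945,-0.0208],
    [-0.0254,0.0945,-0.0208],
    [-0.0254,0.0945,-0.0208],
    [-0.0102,0.0378,-0.0083]
  ],
  "turn": [0,0,0,0,0,0,0,0]
}}

```text
time: 23.5
ee_pos: [0.459, -0.1763, 0.1303]
eef_rot: [0.61, 0.793, -0.001, 0.001]
ft_force: [0.2, -7.8, 0.6]
width: 0.0005
grip_force: 3.9
```

Call:
{"name": "step_arm", "arguments": {
  "delta_pos": [
    [-0.0102,0.0378,-0.0083],
    [-0.0102,0.0378,-0.0083],
    [-0.0102,0.0378,-0.0083],
    [-0.0102,0.0378,-0.0083]
  ],
  "turn": [0,0,0,0]
}}

```text
time: 23.9
ee_pos: [0.4581, -0.1727, 0.1295]
eef_rot: [0.61, 0.793, -0.001, 0.002]
ft_force: [0.8, -6.6, 1.2]
width: 0.0006
grip_force: 3.9
```

```bash
python3 st.py; python3 jaw.py s8
```

```text
23.9 tcp plate [204.7 -31.9  50.5] F plate [ 6.72 -0.99  0.18] 0.0005535877491014105
jawarm 41 [153.2 153.8 163.2 173.2 173.6] [ 3.  34.  62.3]
carton 55 [102.  105.5 122.4 141.  144.3] [52.4 58.5 65. ]
```

Call:
{"name": "step_arm", "arguments": {
  "delta_pos": [
    [-0.0102,0.0378,-0.0083],
    [-0.0102,0.0378,-0.0083],
    [-0.0102,0.0378,-0.0083]
  ],
  "turn": [0,0,0]
}}

```text
time: 24.25
ee_pos: [0.4573, -0.1699, 0.1289]
eef_rot: [0.61, 0.793, -0.001, 0.001]
ft_force: [0.8, -8.3, 1.3]
width: 0.0005
grip_force: 3.9
```

Call:
{"name": "step_arm", "arguments": {
  "delta_pos": [
    [-0.0051,0.0189,-0.0042],
    [-0.0051,0.0189,-0.0042]
  ],
  "turn": [0,0]
}}

```text
time: 24.45
ee_pos: [0.457, -0.169, 0.1286]
eef_rot: [0.61, 0.793, -0.001, 0.001]
ft_force: [0.0, -7.5, 1.2]
width: 0.0005
grip_force: 3.9
```

```bash
python3 st.py; python3 jaw.py s9
```

```text
24.45 tcp plate [200.7 -31.9  50.5] F plate [ 7.37 -1.92  0.35] 0.0004905877618435149
jawarm 38 [149.1 150.3 159.8 169.7 170.3] [ 7.8 36.  56.4]
carton 58 [101.8 104.5 121.7 141.3 144.7] [50.5 59.6 66.8]
```

Jaw is at about 149 with the carton end at about 145–147. Half-millimetre steps from here.

Call:
{"name": "step_arm", "arguments": {
  "delta_pos": [
    [-0.0051,0.0189,-0.0042],
    [-0.0051,0.0189,-0.0042]
  ],
  "turn": [0,0]
}}

```text
time: 24.7
ee_pos: [0.4567, -0.168, 0.1284]
eef_rot: [0.61, 0.793, -0.001, 0.001]
ft_force: [1.3, -8.1, 1.5]
width: 0.0004
grip_force: 3.9
```

Call:
{"name": "step_arm", "arguments": {
  "delta_pos": [
    [-0.0051,0.0189,-0.0042]
  ],
  "turn": [0]
}}

```text
time: 24.8
ee_pos: [0.4566, -0.1676, 0.1283]
eef_rot: [0.61, 0.793, -0.001, 0.001]
ft_force: [1.4, -7.7, 2.1]
width: 0.0004
grip_force: 3.9
```

Call:
{"name": "step_arm", "arguments": {
  "delta_pos": [
    [-0.0051,0.0189,-0.0042]
  ],
  "turn": [0]
}}

```text
time: 24.9
ee_pos: [0.4565, -0.1671, 0.1282]
eef_rot: [0.61, 0.793, -0.001, 0.001]
ft_force: [1.5, -7.7, 0.8]
width: 0.0006
grip_force: 3.9
```

```bash
python3 st.py; python3 jaw.py s10
```

```text
24.9 tcp plate [198.7 -31.9  50.5] F plate [ 7.88 -0.79 -0.58] 0.0005736254243052264
jawarm 43 [144.9 147.1 156.8 167.2 169.7] [ 4.8 38.3 59.4]
carton 52 [101.6 105.3 121.8 138.4 141.7] [53.8 60.3 68.3]
```

Call:
{"name": "step_arm", "arguments": {
  "delta_pos": [
    [-0.0051,0.0189,-0.0042]
  ],
  "turn": [0]
}}

```text
time: 25.05
ee_pos: [0.4564, -0.1667, 0.1281]
eef_rot: [0.61, 0.793, -0.001, 0.001]
ft_force: [1.5, -7.7, 2.1]
width: 0.0004
grip_force: 3.9
```

Call:
{"name": "step_arm", "arguments": {
  "delta_pos": [
    [-0.0051,0.0189,-0.0042]
  ],
  "turn": [0]
}}

```text
time: 25.15
ee_pos: [0.4563, -0.1665, 0.1281]
eef_rot: [0.61, 0.793, -0.001, 0.002]
ft_force: [1.2, -10.0, 1.9]
width: 0.0006
grip_force: 5.0
```

```bash
python3 st.py
```

```text
25.15 tcp plate [198.  -31.9  50.5] F plate [10.19 -1.45  0.37] 0.0006342569345493143
```

Call:
{"name": "step_arm", "arguments": {
  "delta_pos": [
    [-0.003,0.0113,-0.0025]
  ],
  "turn": [0]
}}

```text
time: 25.25
ee_pos: [0.4563, -0.1665, 0.1281]
eef_rot: [0.61, 0.793, -0.001, 0.002]
ft_force: [1.2, -10.6, 1.2]
width: 0.0004
grip_force: 5.2
```

```bash
python3 st.py; python3 jaw.py s11
```

```text
25.25 tcp plate [198.  -31.9  50.5] F plate [10.6  -1.9  -0.37] 0.0004289996947972104
jawarm 44 [144.9 146.9 156.6 166.5 167.2] [ 2.9 35.2 61.8]
carton 54 [102.3 105.1 122.2 138.4 141.7] [52.7 60.2 64.7]
```

Call:
{"name": "step_arm", "arguments": {
  "delta_pos": [
    [-0.002,0.0075,-0.0017],
    [0,0,0],
    [0,0,0]
  ],
  "turn": [0,0,0]
}}

```text
time: 25.6
ee_pos: [0.4563, -0.1664, 0.1281]
eef_rot: [0.61, 0.792, -0.001, 0.002]
ft_force: [1.5, -9.8, 1.2]
width: 0.0006
grip_force: 5.2
```

```bash
python3 st.py; python3 - <<'E'
from h import *
o,R=frame(); c=grab('scene'); V,U=np.mgrid[0:400,0:640]; P=(world(c,U,V)-o)@R*1000
hsv=cv2.cvtColor(c['image'],cv2.COLOR_RGB2HSV)
near=(abs(P[...,0])<25)&(P[...,1]>40)&(P[...,1]<70)&(P[...,2]>5)&(P[...,2]<29)
car=near&(hsv[...,1]>100); sto=(abs(P[...,0])<20)&(P[...,1]>75)&(P[...,1]<135)&(P[...,2]>8)&(P[...,2]<26)&(hsv[...,1]<60)
for n,m in(('car',car),('stop',sto)):
    if m.any(): print(n,m.sum(),np.percentile(P[m][:,0],[2,10,50,90]).round(1))
b=(hsv[...,1]>100)&(hsv[...,0]<22)&(P[...,2]>8)&(P[...,2]<44)&(P[...,1]>50)&(P[...,1]<75)&(P[...,0]>-15)&(P[...,0]<170)
q=P[b]; print('face x',q[:,0].min().round(1),q[:,0].max().round(1),'y vs x slope deg',np.degrees(np.arctan(np.polyfit(q[:,0],q[:,1],1)[0])).round(2))
E
```

```text
25.6 tcp plate [198.  -31.9  50.5] F plate [ 9.92 -1.34 -0.38] 0.0006494149134212312
car 53 [-0.4  2.2 12.7 23. ]
stop 20 [-8.9 -3.3 -1.6 -1. ]
face x -1.5 143.6 y vs x slope deg 0.72
```

The jaw bears on the carton with about 2–3 N above its drag, it has stopped moving, and the carton's low end is at the side stop. Backing off, then up.

Call:
{"name": "step_arm", "arguments": {
  "delta_pos": [
    [0.0102,-0.0378,0.0083],
    [0.0102,-0.0378,0.0083],
    [0.0102,-0.0378,0.0083],
    [0.0254,-0.0945,0.0208],
    [0.0508,-0.189,0.0416],
    [0.0762,-0.2835,0.0624],
    [0.0762,-0.2835,0.0624],
    [0,0,0.3],
    [0,0,0.6],
    [0,0,0.8],
    [0,0,0.8],
    [0,0,0.8]
  ],
  "turn": [0,0,0,0,0,0,0,0,0,0,0,0]
}}

```text
time: 26.85
ee_pos: [0.4623, -0.1875, 0.2165]
eef_rot: [0.609, 0.793, 0.0, 0.0]
ft_force: [0.2, 0.1, -0.4]
width: 0.0004
grip_force: 0.0
```

Call:
{"name": "step_arm", "arguments": {
  "delta_pos": [
    [0,-0.5,0.5],
    [0,-0.8,0.3],
    [0,-0.9,0],
    [0,-0.9,0],
    [0,-0.9,0],
    [0,-0.9,0],
    [0,-0.6,0],
    [0,-0.3,0],
    [0,0,0],
    [0,0,0]
  ],
  "turn": [0,0,0,0,0,0,0,0,0,0]
}}

```text
time: 27.85
ee_pos: [0.4626, -0.3318, 0.2352]
eef_rot: [0.609, 0.793, 0.0, -0.0]
ft_force: [0.3, -0.0, 0.7]
width: 0.0006
grip_force: 0.0
```

```bash
python3 jaw.py s12; python3 st.py; python3 - <<'E'
from h import *
o,R=frame(); c=grab('top'); V,U=np.mgrid[0:400,0:640]; P=(world(c,U,V)-o)@R*1000
hsv=cv2.cvtColor(c['image'],cv2.COLOR_RGB2HSV)
for n,m in (('knob',(P[...,2]>76)&(P[...,2]<92)&(abs(P[...,1]+32)<20)&(P[...,0]>140)&(P[...,0]<290)),('carton top',(hsv[...,0]<22)&(hsv[...,1]>70)&(abs(P[...,2]-50)<6)&(P[...,0]>-20)&(P[...,0]<180)&(P[...,1]>-20)&(P[...,1]<90))):
    q=P[m]; print(n,m.sum(),q.mean(0).round(1) if len(q) else '', cv2.minAreaRect(q[:,:2].astype(np.float32)) if len(q)>3 else '')
E
```

```text
jawarm 40 [144.8 146.5 155.2 166.6 167. ] [ 4.2 37.3 61. ]
carton 59 [102.2 106.1 122.3 139.2 141.6] [23.2 59.7 67.9]
27.9 tcp plate [377.9 -39.9 130.3] F plate [-0.32  0.7   0.57] 0.0005714709790253494
knob 56 [176.6 -33.2  82.7] ((176.8505401611328, -34.20953369140625), (22.347244262695312, 23.3912410736084), 50.561527252197266)
carton top 779 [80.5 28.9 50.5] ((74.63328552246094, 27.994937896728516), (143.7951202392578, 60.86746597290039), 0.27916547656059265)
```

```bash
python3 -c "
from bench import *
print(close_job())"
```

```text
the job is handed in; nothing more can be done
None
```

The job is handed in: the long carton lies home in the low corner, with the jaw bearing lightly on its end at a reading of about 146–147 mm and the robot clear; no verdict came back.

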